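# Roll-test a model goods van on the sloping test track

### The arm

A 6-joint arm with a two-finger parallel gripper is mounted at the origin on the work surface. World frame = base frame: x ahead of the robot, y to its left, z up, the work surface at z = 0. Lengths are in mm, angles in degrees, forces in N, time in s.
With the tool pointing down it reaches from about 350 to 775 mm from the base axis. Payload 7.3 kg.
Tool frame: the origin (TCP) lies between the finger pads, 19 mm behind the fingertips; this is the grasp point; z points along the fingers, y is the line along which they close (so a half turn about z gives the same grasp; the last joint's range is limited). The gripper opens to 92 mm and grips with 3 to 60 N. Pads are 19 mm wide; open, the fingers measure 130 mm over their backs; the gripper's body (75 mm by 190 mm) begins 47 mm behind the grasp point.
Start: joints at [-73.797, 19.595, 87.324, -0, 73.075, -8.365], TCP at [218.308, -477.478, 245.541] pointing down, gripper open.
Joint ranges: [-145.02, 145.02], [-44.19, 115.74], [2.07, 154.8], [-57.11, 237.11], [16.16, 152.29], [-177.93, 177.93]. Speed limits (degrees/s): [147.25, 147.25, 180, 180, 180, 180].

### API

Orientations are given as [roll, pitch, yaw] about the fixed x, y, z axes, in that order (R = Rz(yaw) Ry(pitch) Rx(roll)).
In Python, from rig import state, eyes, manip gives the robot as it stands. The module is installed in compiled form; this text tells all that it offers.
- The arm moves only by the tool servo_tool, never from a script. Its argument "moves" is a list of rows, each a list of 3 entries, a list of its own where there are three numbers: the opening, from 0 (shut) to 1 (fully open), then the shift along the tool's x, y, z each as a share of 150 mm, from -1 to 1, then the turn, a rotation vector about the tool's x, y, z each as a share of 1.5 rad, from -1 to 1. A call has 1 to 10 rows; each row is the pose to reach, as a shift and turn from the pose commanded when the call began, along the tool's axes at that moment; what a row does not reach only later rows make up. A row lasts 1/10 s, in which the tool goes at most 50 mm and 8.59 degrees, less where a joint would pass 70% of its speed; a pose out of reach is approached as far as the arm can. A call with a number of a shift or a turn outside -1 to 1 is refused whole. A call with a gripper value outside its range is refused whole. The fingers move at their own pace and stop on an object; "newtons" is the grip in N (left out, the last holds). Time passes only in rows, so rows that repeat a pose let the fingers close. It gives the time, the measured TCP pose, the force, the opening and the grip force at its end, in the units of the state.
- state(): the state, without advancing time (a new reading comes with each control period).
- eyes.get_image(name): name is "side" or "top" or "wrist"; returns a dict with "color" (420x560x3 uint8, blue, green, red), "mtx" (3x3 intrinsics, pixels), "eye" and "orientation" of the camera in the world. Camera axes: x right, y down, z forward; pixel columns grow to the right and rows downward; lengths in mm; the calibration is good to about 2 mm. A picture is of the moment at which its call begins. There is no depth.
- manip.close_job(): hands the job in; it is judged then, once.
The state is a dict: "t": time; "joints": joint angles; "qd": joint speeds; "joint_efforts": joint torques, N m; "eef_pos": TCP position; "tool_rot": TCP orientation; "wrist_force": force on the tool from outside, world axes, zero at the start; "moment": the same for the moment, N m; "width": opening from 0.0 (shut) to 1.0 (fully open); "grasp_force": force on a finger pad.
Only numpy, scipy, OpenCV 4.12 (cv2) and the standard library are available. Lean on these libraries where they do the work, as an engineer would, in place of code of your own. Each camera call takes 0.05 s, during which the arm holds its last target. There are 200 camera calls.

### The job

Roll-test the model goods van: send it rolling up the sloping test track from the lower buffer stop and let go on the way up, and keep your open hand right with the van's middle, astride it or just above its roof, never more than 2 cm ahead or behind and not touching it, while it rolls up by itself, turns, and for a good second of its run back. Then catch it in your hand before it gets to the lower stop, ease it down against that stop and let go. It must not run hard into either buffer stop, and the paint bottle, the dish and the car shell are to be left alone.

Things in the scene. Friction and masses are not known exactly. Their poses are not given: they have to be found in the camera images.
- van (a joint): Metres the van has rolled uphill: 0 = against the lower stop (start), 0.52 = at the upper one. Nominal mass 0.25 kg (hidden: x0.7 to 1.4). The slope (1 in 80 to 1 in 55, set anew each time) pulls it back with 0.123 to 0.178 m/s2; rolling friction about 0.01 N. Nominally it slows at 0.19 m/s2 going up and gathers 0.11 coming back; let go at 0.3 m/s low down it is back in about 4 s.
- van_roof (a point): Top middle of the van's roof; x uphill along the track, y left across it, z up. 0-gauge goods van: brown body 122 mm long, 56 mm wide, flat sides from 55 to 10 mm below this point, curved grey roof, free wheels, held on the rails. Grip it across by its long sides, e.g. TCP 32 mm below this point. Following: TCP within 20 mm of this point in x and in y, at most 60 mm above it.
- track: Test incline, fixed: base board 780 x 110 x 12 mm; on it a plywood plank 760 x 100 x 18 mm with sleepers and rails, hinged at its low end, clamped at the high end in brackets reaching 58 mm above the bench. Origin on the bench under its middle; x level, uphill; y left across. Rail tops 82 mm below the van's roof top. At the lower stop the van's middle is 264 mm downhill of the track's.
- low_stop (a point): Lower buffer stop, midway between its two sprung buffer faces, 24 mm above the rails; axes as track but x along the slope. The stop is 66 mm wide and reaches 32 mm above the rails. The van's own buffers stand out 10 mm from each end of its body. Arriving faster than about 0.12 m/s is a hard knock, here and at the upper stop.
- high_stop (a point): Upper buffer stop, midway between its two buffer faces, 24 mm above the rails; same shape as the lower one, 662 mm further up the track, facing downhill.
- paint: Small dropper bottle of paint, 38 mm across, 78 mm high, upright beyond the track. Origin: centre of its underside. Bystander.
- dish: Small aluminium mixing dish, 72 mm across, 26 mm high, beyond the track. Origin: centre of its underside. Bystander.
- shell: Masked scale-model car body, yellow and blue, 172 mm long, 74 mm wide, 46 mm high, beyond the track. Origin: centre of its underside. Bystander.

How it is judged:
By the outcome, as a careful person would: the job done as asked, in the order asked, and still so for the second after the job is handed in, with the robot touching nothing.
It also fails if it takes over 45 s, if anything falls off the work surface, if the arm or the gripper's body presses on something with over 40 N, if the wrist force passes 120 N, or if a joint passes its speed limit or range.

## Working session

There is one attempt and no reset: what is moved stays moved. The work goes in short steps, Python scripts to look and compute and a tool call to move; the robot and the scene stay as the last step left them, time stands still between calls to the robot, and variables do not carry over. Pictures are saved under pics/ and viewed, at most 10 in all, crops included, and the job is handed in when it is done.

Besides the shell and the picture viewer there is one more tool, called after "Emit:" by a JSON object that holds its "fn" and its "kwargs". servo_tool: Moves the arm, as the interface text tells. Shift numbers are shares of 150 mm and turn numbers shares of 1.5 rad, none past 1 either way. Its arguments: {"type":"object","properties":{"moves":{"type":"array","items":{"type":"array"}},"newtons":{"type":"number"}},"required":["moves"]}

```bash
mkdir -p pics; cat > h.py <<'E'
import numpy as np, cv2
from rig import state, eyes, manip
from scipy.spatial.transform import Rotation as R
def snap(n,f):
    im=eyes.get_image(n); cv2.imwrite(f'pics/{f}.png',im['color']); return im
E
python3 - <<'E'
from h import *
for n in ['side','top']:
    im=snap(n,n+'1'); print(n,im['mtx'],im['eye'],im['orientation'])
    np.savez(n+'1',**im)
print(state())
E
```

```text
side [[493.7266252    0.         286.02592237]
 [  0.         493.7266252  212.09436409]
 [  0.           0.           1.        ]] [ -7.83343503 700.74358177 941.1467299 ] [-132.55051926    1.03465596 -139.13967262]
top [[394.1596167    0.         273.78995356]
 [  0.         394.1596167  211.59625387]
 [  0.           0.           1.        ]] [ 448.77264533   25.53202472 1131.93184779] [-170.67206913   -0.67922355  -89.01442612]
{'t': 0.1, 'joints': array([-7.37984230e+01,  1.96338663e+01,  8.73692037e+01, -7.07385995e-06,
        7.30757631e+01, -8.36654025e+00]), 'qd': array([-0.06965405, -0.13109392, -0.101559  ,  0.10839101,  0.05329469,
        0.03172235]), 'joint_efforts': array([ 2.22969211e-03, -4.32001770e+01, -2.44693744e+01,  7.19706248e-02,
        5.25792805e-02, -4.53397524e-05]), 'eef_pos': array([ 218.19972279, -477.1534327 ,  244.91712186]), 'tool_rot': array([-1.79922005e+02, -1.14639326e-02,  2.45681115e+01]), 'wrist_force': array([ 0.44298782,  0.3908995 , -0.11568388]), 'moment': array([-0.0014075 , -0.01672097,  0.10250618]), 'grasp_force': 0.0, 'width': 1.0004054317771147}
```

View pics/side1.png

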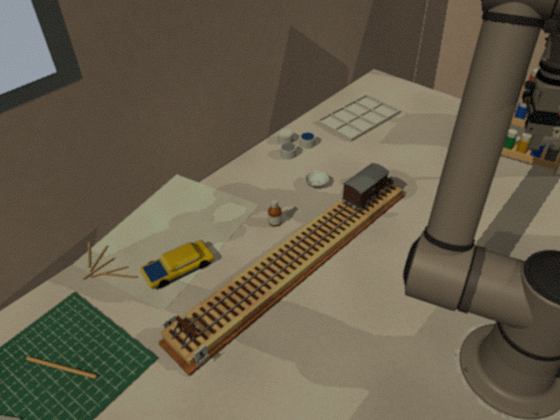

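View pics/top1.png

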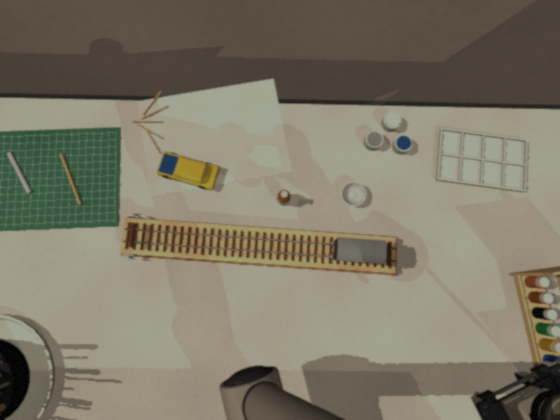

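The side view shows the van at the right end of the track, roof centre about (366,180), with the upper stop near (185,335). In the top view, the van roof is centred at about (361,250) and the upper stop is near (130,237), so uphill is roughly +y. The arm is clear of the track.

```bash
python3 - <<'E'
from h import *
t=cv2.imread('pics/top1.png'); s=cv2.imread('pics/side1.png')
def c(im,x,y,w,h,k): return cv2.resize(im[y:y+h,x:x+w],None,fx=k,fy=k,interpolation=cv2.INTER_CUBIC)
a=np.hstack([c(t,320,225,80,60,5),c(s,330,155,80,60,5)])
b=np.hstack([c(t,115,205,80,60,5),c(s,150,305,80,60,5)])
cv2.imwrite('pics/m.png',np.vstack([a,b]))
E
```

```text
(no output)
```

View pics/m.png

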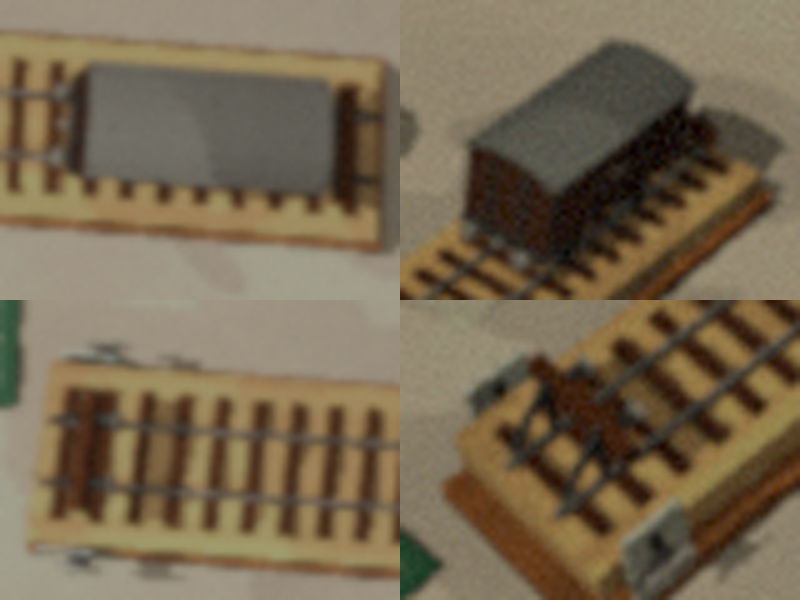

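The montage gives the four roof eave corners in both views, plus the plank end corners. I'll triangulate these.

```bash
cat >> h.py <<'E'
def ray(im,p):
    r=R.from_euler('xyz',im['orientation'],degrees=True)
    d=r.apply(np.linalg.inv(im['mtx'])@[p[0],p[1],1]); return im['eye'],d/np.linalg.norm(d)
def tri(obs):
    A=np.zeros((3,3));b=np.zeros(3);L=[]
    for im,p in obs:
        e,d=ray(im,p);M=np.eye(3)-np.outer(d,d);A+=M;b+=M@e;L.append((M,e))
    X=np.linalg.solve(A,b);return X,[np.linalg.norm(M@(X-e)) for M,e in L]
def onz(im,p,z):
    e,d=ray(im,p);return e+d*(z-e[2])/d[2]
E
python3 - <<'E'
from h import *
np.set_printoptions(precision=1,suppress=True)
T=np.load('top1.npz');S=np.load('side1.npz')
f=lambda x,y,ox,oy:(x/5+ox-.4,y/5+oy-.4)
P={}
for n,a,b in [('A',(90,66),(70,143)),('B',(82,175),(152,190)),('C',(330,190),(292,85)),('D',(335,80),(212,42))]:
    X,r=tri([(T,f(*a,320,225)),(S,f(*b,330,155))]);P[n]=X;print(n,X,r)
c=sum(P.values())/4;print('c',c)
d=(P['A']+P['B']-P['C']-P['D']);print(np.degrees(np.arctan2(d[1],d[0])),np.linalg.norm(d)/2,np.linalg.norm(P['A']-P['B']))
h1=[f(48,62,115,205),f(30,245,115,205)];l=[f(383,60,320,225),f(378,245,320,225)]
H=[onz(T,p,48) for p in h1];L=[onz(T,p,36) for p in l];print(H,L)
d=sum(H)-sum(L);print(np.degrees(np.arctan2(d[1],d[0])),np.linalg.norm(d)/2,sum(H)/2,sum(L)/2)
s=[tri([(T,f(*a,115,205)),(S,f(*b,150,305))]) for a,b in [((48,62),(150-82-10+2,135))]];print(s)
E
```

```text
A [ 549.4 -150.6  116.2] [np.float64(1.064841277876299), np.float64(1.0648412778762584)]
B [ 493.5 -145.5  117.2] [np.float64(0.6501415500060232), np.float64(0.6501415500060769)]
C [ 489.  -274.5  110.2] [np.float64(0.11914551235321968), np.float64(0.11914551235338462)]
D [ 545.2 -279.5  109.6] [np.float64(0.9102778067783344), np.float64(0.910277806778227)]
c [ 519.3 -212.5  113.3]
88.07911188834436 129.1936957345797 56.094135686463495
[array([603.9, 429.5,  48. ]), array([503. , 431.4,  48. ])] [array([ 564.6, -328.2,   36. ]), array([ 462.2, -322. ,   36. ])]
86.96683217106195 756.7154332031755 [553.5 430.5  48. ] [ 513.4 -325.1   36. ]
[(array([602.8, 429.2,  44.9]), [np.float64(2.0638893134284055), np.float64(2.0638893134282688)])]
```

Emit:
{"fn": "servo_tool", "kwargs": {"moves": [[1, [0.3, -0.1, 0], [0, 0, 0]], [1, [0.6, -0.2, 0], [0, 0, 0]], [1, [0.9, -0.27, 0], [0, 0, 0]], [1, [1, -0.3, 0], [0, 0, 0]]]}}

```text
t: 0.5
eef_pos: [338.3, -371.4, 245.3]
tool_rot: [-179.9, -0.1, 24.7]
wrist_force: [0.6, 0.2, -0.7]
width: 0.999
grasp_force: 0.0
```

Emit:
{"fn": "servo_tool", "kwargs": {"moves": [[1, [0.3, -0.1, 0], [0, 0, 0]], [1, [0.6, -0.2, 0], [0, 0, 0]], [1, [0.9, -0.27, 0], [0, 0, 0]], [1, [1, -0.3, 0], [0, 0, 0]]]}}

```text
t: 0.9
eef_pos: [456.1, -268.1, 245.2]
tool_rot: [-180.0, -0.0, 24.8]
wrist_force: [0.2, -0.6, 1.1]
width: 1.002
grasp_force: 0.0
```

Emit:
{"fn": "servo_tool", "kwargs": {"moves": [[1, [0.1, -0.03, 0], [0, 0, -0.09]], [1, [0.2, -0.06, 0], [0, 0, -0.18]], [1, [0.3, -0.09, 0], [0, 0, -0.27]], [1, [0.4, -0.12, 0], [0, 0, -0.36]], [1, [0.5, -0.15, 0], [0, 0, -0.45]], [1, [0.55, -0.17, 0], [0, 0, -0.54]], [1, [0.56, -0.17, 0], [0, 0, -0.63]], [1, [0.56, -0.17, 0], [0, 0, -0.72]], [1, [0.56, -0.17, 0], [0, 0, -0.726]], [1, [0.56, -0.17, 0], [0, 0, -0.726]]]}}

```text
t: 1.9
eef_pos: [519.2, -213.1, 245.3]
tool_rot: [-180.0, -0.0, 86.8]
wrist_force: [-0.3, 0.1, -0.1]
width: 1.003
grasp_force: 0.0
```

```bash
python3 - <<'E'
from h import *
np.set_printoptions(precision=2,suppress=True)
s=state();print(s['t'],s['eef_pos'],s['tool_rot'],s['joints'])
im=snap('wrist','w1');np.savez('w1',**im);print(im['mtx'],im['eye'],im['orientation'])
E
```

```text
1.9 [ 519.18 -213.11  245.27] [-179.97   -0.     86.76] [-30.13  23.44  81.49  -0.01  75.1  -26.89]
[[364.18   0.   280.93]
 [  0.   364.18 206.8 ]
 [  0.     0.     1.  ]] [ 522.23 -150.16  383.3 ] [165.73   0.07  -3.27]
```

View pics/w1.png

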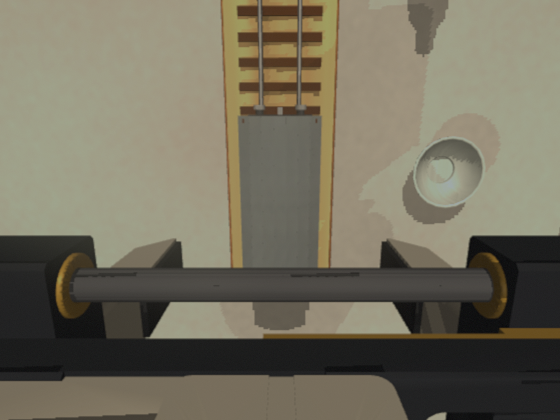

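The wrist view shows the roof's uphill edge at row 115, columns 239–320, with the dish at (448,172). The view is clear of the pads, so this edge will work for tracking.

```bash
python3 - <<'E'
from h import *
np.set_printoptions(precision=1,suppress=True)
T=np.load('top1.npz');S=np.load('side1.npz');W=np.load('w1.npz')
f=lambda x,y,ox,oy:(x/5+ox-.4,y/5+oy-.4)
for a,b,w in [((90,66),(70,143),(320,115)),((82,175),(152,190),(239,115))]:
    print(tri([(T,f(*a,320,225)),(S,f(*b,330,155)),(W,w)]), tri([(T,f(*a,320,225)),(W,w)])[0],onz(W,w,113),onz(W,w,117))
g=cv2.imread('pics/w1.png');gg=cv2.cvtColor(g,cv2.COLOR_BGR2GRAY).astype(float)
col=gg[60:160,250:270].mean(1);print(col[40:70].round())
for r in (140,220,250): print(r,gg[r,210:350:4].round(), [onz(W,(c,r),50)[:2] for c in (230,328)])
E
```

```text
(array([ 549.7, -151.5,  115.1]), [np.float64(1.5037992446622144), np.float64(0.8653046023687313), np.float64(0.778169255211767)]) [ 551.4 -152.4  102. ] [ 549.9 -152.3  113. ] [ 549.5 -152.3  117. ]
(array([ 493.3, -147.2,  116. ]), [np.float64(1.9507193722771186), np.float64(0.41051876138323173), np.float64(2.2074852881980966)]) [ 492.9 -147.7  110.4] [ 491.7 -149.   113. ] [ 492.2 -149.   117. ]
[123. 123. 123. 122. 120. 120. 104.  93.  91.  81.  67.  62.  63.  63.
  66.  75.  98. 106. 106. 106. 106. 106. 106. 106. 106. 106. 106. 105.
 106. 105.]
140 [150. 149. 149. 148. 104. 141. 139. 124. 102. 101. 105. 105. 104. 106.
 105. 105. 106. 106. 106. 106. 105. 104. 104. 103. 103. 101.  99.  98.
 138. 140. 142. 110. 144. 144. 145.] [array([ 474.6, -170.1]), array([ 562.9, -175.1])]
220 [154. 154. 153. 154. 155. 100. 139. 138. 101. 100. 102. 104. 104. 104.
 104. 103. 103. 103. 102. 103. 102. 102. 101. 100. 101.  96.  98. 104.
 144. 139.  96. 144. 144. 143. 144.] [array([ 467.8, -245. ]), array([ 561. , -250.3])]
250 [154. 155. 155. 153. 154. 111. 139. 138. 114.  97.  99. 102. 102. 103.
 100. 101. 101.  99. 101. 100.  98.  99.  98.  97.  97.  92.  94. 125.
 136. 141.  90. 141. 141. 141. 142.] [array([ 465. , -275.3]), array([ 560.3, -280.7])]
```

Emit:
{"fn": "servo_tool", "kwargs": {"moves": [[1, [0, 0, 0.25], [0, 0, 0]], [1, [0, 0, 0.5], [0, 0, 0]], [1, [0, 0, 0.75], [0, 0, 0]], [1, [0, 0, 0.9], [0, 0, 0]], [1, [0, 0, 1], [0, 0, 0]], [1, [0, 0, 1], [0, 0, 0]], [1, [0, 0, 1], [0, 0, 0]]]}}

```text
t: 2.65
eef_pos: [519.7, -213.0, 95.9]
tool_rot: [180.0, 0.0, 86.9]
wrist_force: [0.7, -0.3, 0.5]
width: 0.999
grasp_force: 0.0
```

```bash
python3 - <<'E'
from h import *
np.set_printoptions(precision=2,suppress=True)
s=state();print(s['t'],s['eef_pos'],s['tool_rot'],s['wrist_force'])
im=snap('wrist','w2');np.savez('w2',**im);print(im['eye'],im['orientation'])
E
```

```text
2.65 [ 519.65 -213.05   95.88] [179.99   0.01  86.88] [ 0.71 -0.33  0.46]
[ 522.46 -150.06  233.89] [165.72   0.03  -3.15]
```

View pics/w2.png

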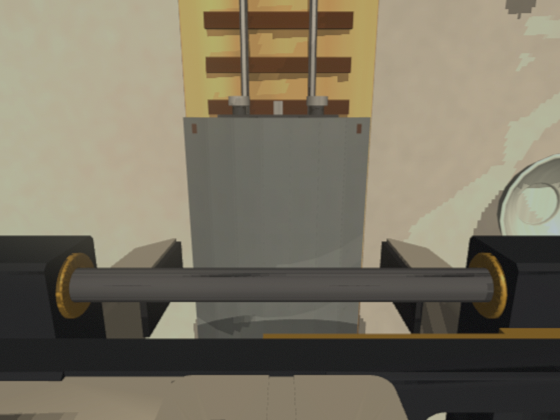

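The wrist view shows the roof edge at row 117, columns 185–370. The van is about 1 mm off-centre between the pads, so I'll shift 1 mm and grip.

Emit:
{"fn": "servo_tool", "kwargs": {"moves": [[1, [0, -0.007, 0.02], [0, 0, 0]], [0.5, [0, -0.007, 0.02], [0, 0, 0]], [0.5, [0, -0.007, 0.02], [0, 0, 0]], [0.5, [0, -0.007, 0.02], [0, 0, 0]], [0.5, [0, -0.007, 0.02], [0, 0, 0]], [0.5, [0, -0.007, 0.02], [0, 0, 0]], [0.5, [0, -0.007, 0.02], [0, 0, 0]]], "newtons": 8}}

```text
t: 3.4
eef_pos: [518.2, -212.7, 92.6]
tool_rot: [-180.0, -0.0, 87.0]
wrist_force: [-2.0, 0.9, 1.8]
width: 0.609
grasp_force: 8.0
```

```bash
cat >> h.py <<'E'
def edge(im):
    "row of the roof's uphill edge, sub-pixel"
    g=cv2.GaussianBlur(cv2.cvtColor(im['color'],cv2.COLOR_BGR2GRAY),(3,3),0).astype(float)
    b=im['color'].astype(float)[:, 200:225].mean(1)  # left of the rails: yellow wood/sleeper -> grey roof
    return b[:,2]-b[:,0], g
E
python3 - <<'E'
from h import *
np.set_printoptions(precision=2,suppress=True,linewidth=200)
s=state();print(s['t'],s['eef_pos'],s['tool_rot'],s['wrist_force'],s['width'],s['grasp_force'])
im=snap('wrist','w3');np.savez('w3',**im)
e,g=edge(im);print(im['eye'],e[60:200].round())
E
```

```text
3.4 [ 518.15 -212.69   92.59] [-179.96   -0.     86.96] [-1.98  0.93  1.82] 0.609208539621424 7.999675869941711
[ 520.96 -149.72  230.6 ] [65. 65. 64. 64. 64. 64. 64. 64. 64. 65. 65. 65. 61. 77. 83. 83. 82. 83. 84. 84. 84. 84. 84. 84. 84. 84. 84. 84. 84. 84. 84. 84. 85. 86. 86. 86. 86. 87. 88. 83. 72. 67. 66. 66. 65. 65. 65. 65. 64.
 65. 65. 64. 65. 65. 67. 68. 68. 59. 29. 14. 14. 14. 14. 14. 14. 14. 14. 14. 14. 13. 13. 13. 13. 13. 13. 13. 13. 13. 13. 13. 12. 13. 13. 12. 12. 12. 12. 12. 12. 12. 12. 11. 12. 12. 11. 12. 12. 12.
 12. 11. 12. 11. 11. 11. 11. 11. 11. 11. 11. 11. 11. 11. 11. 11. 11. 11. 11. 11. 11. 11. 11. 11. 11. 11. 11. 11. 11. 11. 11. 11. 11. 11. 11. 11. 11. 11. 11. 11. 11. 11.]
```

Emit:
{"fn": "servo_tool", "kwargs": {"moves": [[0.5, [0.02, -0.003, 0], [0, 0, 0]], [0.5, [0.073, -0.003, -0.001], [0, 0, 0]], [0.5, [0.16, -0.003, -0.0024], [0, 0, 0]], [0.5, [0.28, -0.003, -0.004], [0, 0, 0]], [0.5, [0.433, -0.003, -0.0065], [0, 0, 0]], [0.5, [0.607, -0.003, -0.009], [0, 0, 0]], [0.5, [0.78, -0.003, -0.012], [0, 0, 0]]]}}

```text
t: 4.15
eef_pos: [524.6, -93.9, 94.5]
tool_rot: [179.9, -0.0, 87.0]
wrist_force: [3.7, -0.0, -0.2]
width: 0.607
grasp_force: 8.0
```

```bash
python3 - <<'E'
from h import *
np.set_printoptions(precision=2,suppress=True,linewidth=200)
s=state();p=s['eef_pos'];u=np.array([.0523,.9986]);print(s['t'],p,s['tool_rot'],s['wrist_force'],s['width'],s['qd'])
print((p[:2]-[518.15,-212.69])@u,'cmd 117')
print('yawspeed*r', np.radians(s['qd'][0])*p[0])
E
```

```text
4.15 [524.6  -93.95  94.52] [179.93  -0.    86.96] [ 3.72 -0.02 -0.2 ] 0.6069975329766942 [27.21 -3.61  5.77  0.19 -3.06 26.77]
118.9127295969042 cmd 117
yawspeed*r 249.17805435986344
```

Emit:
{"fn": "servo_tool", "kwargs": {"moves": [[1, [0.167, 0.003, -0.0025], [0, 0, 0]], [1, [0.321, 0.003, -0.005], [0, 0, 0]], [1, [0.462, 0.003, -0.007], [0, 0, 0]], [1, [0.591, 0.003, -0.009], [0, 0, 0]], [1, [0.72, 0.003, -0.011], [0, 0, 0]]]}}

```text
t: 4.65
eef_pos: [530.2, 14.0, 95.9]
tool_rot: [180.0, -0.0, 87.0]
wrist_force: [0.8, -0.3, -0.6]
width: 0.982
grasp_force: 0.0
```

```bash
cat >> h.py <<'E'
U=np.array([.0523,.9986])
def meas(n):
    s=state(); im=snap('wrist',n); p=s['eef_pos']
    c=im['color'].astype(float); d=(c[:,:,2]-c[:,:,0])
    k=d[:235,200:225].mean(1)
    r=np.where(k>38)[0].max(); row=r+(k[r]-38)/(k[r]-k[r+1]) if r<234 else 234
    f=lambda r:(206.8-r)/364.18
    # camera 113.1 mm above eaves plane, tilted 14.28 deg back
    pos=lambda r:113.1*np.tan(np.arctan(f(r))-np.radians(14.28))
    off=pos(row)-pos(117.6)
    q=d[min(int(row)+12,230),:]; w=np.where(q[150:400]<38)[0]
    st=(p[:2]-[518.15,-212.69])@U
    print('t %.3f tool s %.1f row %.1f off %.1f van s %.1f width %.2f F %s z %.1f'%(s['t'],st,row,off,st+off,s['width'],s['wrist_force'].round(1),p[2]), 'lat', p[:2]@[U[1],-U[0]])
    g=cv2.cvtColor(im['color'],cv2.COLOR_BGR2GRAY).astype(float)[min(int(row)+15,225)]
    gr=np.abs(np.diff(cv2.GaussianBlur(g[None],(5,1),0)[0])); L=150+gr[150:230].argmax(); Rr=330+gr[330:420].argmax(); print('cols',L,Rr,(L+Rr)/2)
E
python3 - <<'E'
from h import *
meas('f1')
E
```

```text
t 4.650 tool s 227.0 row 126.0 off -2.5 van s 224.6 width 0.98 F [ 0.8 -0.3 -0.6] z 95.9 lat 528.6835888809553
cols 187 377 282.0
```

Emit:
{"fn": "servo_tool", "kwargs": {"moves": [[1, [0.139, 0, -0.002], [0, 0, 0]], [1, [0.224, 0, -0.0034], [0, 0, 0]], [1, [0.297, 0, -0.0045], [0, 0, 0]], [1, [0.366, 0, -0.0055], [0, 0, 0]]]}}

```text
t: 5.1
eef_pos: [533.3, 67.6, 96.8]
tool_rot: [180.0, 0.0, 87.0]
wrist_force: [0.6, 0.7, 0.2]
width: 1.002
grasp_force: 0.0
```

```bash
python3 - <<'E'
from h import *
meas('f2')
E
```

```text
t 5.100 tool s 280.7 row 129.6 off -3.6 van s 277.1 width 1.00 F [0.6 0.7 0.2] z 96.8 lat 529.0034463032207
cols 187 376 281.5
```

Emit:
{"fn": "servo_tool", "kwargs": {"moves": [[1, [0.034, 0, -0.0005], [0, 0, 0]], [1, [0.055, 0, -0.0008], [0, 0, 0]], [1, [0.062, 0, -0.001], [0, 0, 0]], [1, [0.06, 0, -0.001], [0, 0, 0]], [1, [0.048, 0, -0.0008], [0, 0, 0]]]}}

```text
t: 5.65
eef_pos: [533.7, 73.7, 96.9]
tool_rot: [180.0, 0.0, 86.9]
wrist_force: [-0.7, -0.9, -0.2]
width: 1.002
grasp_force: 0.0
```

```bash
python3 - <<'E'
from h import *
meas('f3')
E
```

```text
t 5.650 tool s 286.8 row 117.2 off 0.1 van s 286.9 width 1.00 F [-0.7 -0.9 -0.2] z 96.9 lat 529.1219039781491
cols 186 377 281.5
```

Emit:
{"fn": "servo_tool", "kwargs": {"moves": [[1, [-0.033, 0, 0.0005], [0, 0, 0]], [1, [-0.067, 0, 0.001], [0, 0, 0]], [1, [-0.108, 0, 0.0016], [0, 0, 0]], [1, [-0.162, 0, 0.0024], [0, 0, 0]]]}}

```text
t: 6.1
eef_pos: [532.4, 49.1, 96.5]
tool_rot: [180.0, 0.0, 87.0]
wrist_force: [0.5, 0.3, -0.5]
width: 1.0
grasp_force: 0.0
```

```bash
python3 - <<'E'
from h import *
meas('f4')
E
```

```text
t 6.100 tool s 262.1 row 110.7 off 2.0 van s 264.1 width 1.00 F [ 0.5  0.3 -0.5] z 96.5 lat 529.0503862560932
cols 185 377 281.0
```

Emit:
{"fn": "servo_tool", "kwargs": {"moves": [[1, [-0.077, 0, 0.0012], [0, 0, 0]], [1, [-0.146, 0, 0.0022], [0, 0, 0]], [1, [-0.223, 0, 0.0034], [0, 0, 0]], [1, [-0.307, 0, 0.0047], [0, 0, 0]], [1, [-0.41, 0, 0.0062], [0, 0, 0]]]}}

```text
t: 6.65
eef_pos: [529.0, -12.8, 95.6]
tool_rot: [180.0, 0.0, 87.0]
wrist_force: [-0.0, -0.5, -0.3]
width: 0.997
grasp_force: 0.0
```

```bash
python3 - <<'E'
from h import *
meas('f5')
E
```

```text
t 6.650 tool s 200.2 row 105.5 off 3.5 van s 203.7 width 1.00 F [-0.  -0.5 -0.3] z 95.6 lat 528.9793198626373
cols 185 377 281.0
```

Emit:
{"fn": "servo_tool", "kwargs": {"moves": [[1, [-0.133, 0, 0.002], [0, 0, 0]], [0.5, [-0.244, 0, 0.0037], [0, 0, 0]], [0.5, [-0.363, 0, 0.0055], [0, 0, 0]], [0.5, [-0.491, 0, 0.0075], [0, 0, 0]], [0.5, [-0.617, 0, 0.0094], [0, 0, 0]], [0.5, [-0.733, 0, 0.011], [0, 0, 0]]], "newtons": 8}}

```text
t: 7.3
eef_pos: [523.1, -122.8, 94.0]
tool_rot: [180.0, 0.0, 86.9]
wrist_force: [0.3, -0.3, -0.1]
width: 0.614
grasp_force: 0.0
```

Emit:
{"fn": "servo_tool", "kwargs": {"moves": [[0.5, [-0.127, 0, 0.002], [0, 0, 0]], [0.5, [-0.233, 0, 0.0035], [0, 0, 0]], [0.5, [-0.32, 0, 0.0048], [0, 0, 0]], [0.5, [-0.387, 0, 0.0058], [0, 0, 0]], [0.5, [-0.427, 0, 0.0064], [0, 0, 0]], [0.5, [-0.447, 0, 0.0067], [0, 0, 0]], [0.5, [-0.447, 0, 0.0067], [0, 0, 0]]]}}

```text
t: 8.0
eef_pos: [519.5, -188.4, 92.9]
tool_rot: [-180.0, -0.0, 86.9]
wrist_force: [-3.7, 0.3, 2.2]
width: 0.609
grasp_force: 8.0
```

```bash
python3 - <<'E'
from h import *
meas('g1')
E
```

```text
t 8.000 tool s 24.3 row 131.1 off -4.0 van s 20.3 width 0.61 F [-3.7  0.3  2.2] z 92.9 lat 528.5949093507737
cols 186 375 280.5
```

Emit:
{"fn": "servo_tool", "kwargs": {"moves": [[0.5, [-0.025, -0.003, 0.0004], [0, 0, 0]], [0.5, [-0.05, -0.003, 0.0008], [0, 0, 0]], [0.5, [-0.075, -0.003, 0.0012], [0, 0, 0]], [0.5, [-0.095, -0.003, 0.0016], [0, 0, 0]], [0.5, [-0.11, -0.003, 0.0018], [0, 0, 0]], [0.5, [-0.12, -0.003, 0.002], [0, 0, 0]], [0.5, [-0.128, -0.003, 0.002], [0, 0, 0]], [0.5, [-0.134, -0.003, 0.002], [0, 0, 0]], [0.5, [-0.138, -0.003, 0.002], [0, 0, 0]], [0.5, [-0.138, -0.003, 0.002], [0, 0, 0]]]}}

```text
t: 9.05
eef_pos: [518.3, -208.7, 92.6]
tool_rot: [180.0, -0.0, 87.0]
wrist_force: [1.5, 3.5, -1.8]
width: 0.608
grasp_force: 8.0
```

```bash
python3 - <<'E'
from h import *
meas('g2')
E
```

```text
t 9.050 tool s 4.0 row 130.9 off -3.9 van s 0.1 width 0.61 F [ 1.5  3.5 -1.8] z 92.6 lat 528.5253798055963
cols 186 375 280.5
```

Emit:
{"fn": "servo_tool", "kwargs": {"moves": [[0.5, [0.003, 0, 0], [0, 0, 0]], [0.5, [0.003, 0, 0], [0, 0, 0]], [0.5, [0.003, 0, 0], [0, 0, 0]]], "newtons": 4}}

```text
t: 9.4
eef_pos: [518.3, -208.6, 92.6]
tool_rot: [180.0, 0.0, 87.0]
wrist_force: [1.1, 1.6, -3.9]
width: 0.612
grasp_force: 4.0
```

Only a light contact force remains, so I'll open the gripper, wait, then retreat straight up.

Emit:
{"fn": "servo_tool", "kwargs": {"moves": [[0.7, [0, 0, 0], [0, 0, 0]], [1, [0, 0, 0], [0, 0, 0]], [1, [0, 0, 0], [0, 0, 0]], [1, [0, 0, 0], [0, 0, 0]], [1, [0, 0, 0], [0, 0, 0]], [1, [0, 0, 0], [0, 0, 0]]]}}

```text
t: 10.0
eef_pos: [518.3, -208.7, 92.8]
tool_rot: [180.0, 0.0, 87.0]
wrist_force: [-0.5, 0.2, 0.6]
width: 0.995
grasp_force: 0.0
```

```bash
python3 - <<'E'
from h import *
meas('g3')
E
```

```text
t 10.000 tool s 4.0 row 130.6 off -3.8 van s 0.1 width 0.99 F [-0.5  0.2  0.6] z 92.8 lat 528.4637658318468
cols 187 375 281.0
```

Emit:
{"fn": "servo_tool", "kwargs": {"moves": [[1, [0, 0, -0.1], [0, 0, 0]], [1, [0, 0, -0.3], [0, 0, 0]], [1, [0, 0, -0.6], [0, 0, 0]], [1, [0, 0, -0.9], [0, 0, 0]], [1, [0, 0, -1], [0, 0, 0]], [1, [0, 0, -1], [0, 0, 0]], [1, [0, 0, -1], [0, 0, 0]]]}}

```text
t: 10.75
eef_pos: [517.8, -208.4, 241.8]
tool_rot: [-179.9, -0.0, 87.0]
wrist_force: [-0.5, -0.3, -0.8]
width: 0.997
grasp_force: 0.0
```

```bash
python3 - <<'E'
from h import *
s=state();print(s['eef_pos'],s['wrist_force'])
a=snap('wrist','z1')['color'];b=np.load('w1.npz')['color']
cv2.imwrite('pics/z.png',np.hstack([a[60:330,180:380],b[60:330,180:380]]))
E
```

```text
[ 517.78938791 -208.40436387  241.78245596] [-0.51788655 -0.29556452 -0.81292491]
```

View pics/z.png

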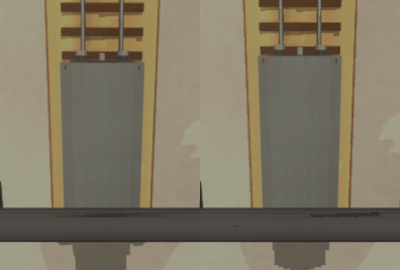

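The van is back at its start place: the roof edge is near row 122, against 115 at the start, and the hand's 4 mm uphill offset accounts for the difference. The hand is clear of it.

```bash
python3 -c "
from rig import manip; print(manip.close_job())"
```

```text
the job is handed in; nothing more can be done
None
```

The van was sent up, let go, and followed within about 4 mm at every check through the turn and over 1.3 s of its run back; it was then caught, eased against the lower stop and released, and the job is handed in.

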